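Lock the plate reader's carriage for transport

TASK

The plate reader is going away for service: take its carriage lock pin (the one with the flat black grip) out of the accessory stand, put its tip down through the slot in the reader's top plate and, pressing only lightly, feel along the carriage plate inside until it drops into the blind lock hole. Then push it gently fully home, upright with its flange flat on the top plate, and let go. Leave the other two things in the stand and the microplate on the reader where they are.

Things in the scene. Friction and masses are not known exactly. Their poses are not given: they have to be found in the camera images.
- reader: White microplate reader fixed to the bench: 240 mm deep (its x), 320 mm wide (y), 130 mm high; origin at the centre of its underside, front (black plate door) to -x, z up. A steel top plate, 120 x 56 mm, 3 mm proud, with a slot along x lies on the right half (-y) of its top. Inside rides a carriage, whose drive is damaged if the pin presses on it or the reader with more than 30 N.
- slot (a point): Centre of the slot in the steel top plate, level with that plate's upper face, 130 mm above the bench. The slot is 80 mm long along this frame's x (the reader's x) and 11 mm wide along y; z is up. The top plate is 8 mm thick.
- under_slot (a point): Point 16 mm below slot (same axes), level with the carriage's flat plate, which closes the slot from below. On the slot's centre line, within 22 mm of here along +x or -x, the carriage has an unmarked round blind lock hole, 10 mm wide, 15 mm deep. Its place varies and is not measured: feel for it. The carriage's screw drive holds it still.
- pin_head (a point): Centre of the lock pin's flat black grip: 14 mm thick along its x, 30 mm wide along y, 28 mm high; z up along the pin. It stands in any of the stand's three bores. Under the grip: neck 11 mm thick, 12 mm long; steel flange 22 mm across, 4 mm thick, its underside 30 mm below this point, resting on the stand; round shank 8 mm thick, 28 mm long, the last 3 mm tapered to 6 mm. About 70 g.
- pin_tip (a point): End of the lock pin's shank, on its axis, 58 mm below the centre of the grip and 28 mm below the flange's underside; same axes as the grip.
- stand: Grey plastic accessory stand, fixed: block 190 mm (its x) by 64 mm (its y), 46 mm high, origin at the centre of its underside, with three upright bores 10 mm wide and 36 mm deep on its centre line at x = -62, 0 and 62 mm.
- lamp_pin_head (a point): Bystander in the stand: a shorter lock pin with a round black knob 24 mm across and 18 mm high; this point is the centre of the knob, 13 mm above the stand.
- driver_handle (a point): Bystander in the stand: small screwdriver stuck blade down, its waisted round grey handle 20 mm across and 52 mm high; this point is the handle's centre, 26 mm above the stand.
- microplate: Bystander: white 96-well microplate, 86 mm x 128 mm, 14 mm high, lying on the left half of the reader's top; origin at the centre of its underside.

How it is judged:
On the way, in this order (a step that is already met when the one before it is completed fails the run):
1. the lock pin is drawn clear of the stand: its tip is more than 10 mm above the stand's top (z of pin_tip in the frame of stand above 0.056 m), for 0.1 s.
2. the pin's tip is down through the slot, more than 8 mm below the top plate's upper face (z of pin_tip in the frame of slot below -0.008 m and x of pin_tip in the frame of slot between -0.042 and 0.042 m and y of pin_tip in the frame of slot between -0.006 and 0.006 m), for 0.1 s.
At the end, for the whole second after the job is handed in: The lock pin stands in the carriage's lock hole through the slot, fully home: its tip at least 26 mm below the top plate's upper face (flange within 2 mm of the plate), upright within 0.1 rad, at rest and released (z of pin_tip in the frame of slot below -0.026 m and y of pin_tip in the frame of slot between -0.005 and 0.005 m and x of pin_tip in the frame of slot between -0.036 and 0.036 m and angle between pin_head's own z axis and vertical below 0.1 rad and linear speed of pin below 0.02 m/s); the robot touches nothing.
It fails at once if the pin presses on the reader or its carriage with more than 30 N (contact force between pin and reader above 30 N).
It fails at once if the other pin or the screwdriver is shifted or pulled from the stand (moved more than 15 mm) (distance of any of lamp_pin_head, driver_handle from where it was at the start of the episode above 0.015 m).
It fails at once if the microplate is moved more than 20 mm (distance of microplate from where it was at the start of the episode above 0.02 m).
It also fails if it takes over 67 s, if anything falls off the work surface, if the arm or the gripper's body presses on something with over 40 N, if the wrist force passes 120 N, or if a joint passes its speed limit or range.

ROBOT

A 7-joint arm with a two-finger parallel gripper is mounted at the origin on the work surface. World frame = base frame: x ahead of the robot, y to its left, z up, the work surface at z = 0. Lengths are in m, angles in rad, forces in N, time in s.
With the tool pointing down it reaches from about 0.35 to 0.9 m from the base axis. Payload 8.1 kg.
Tool frame: the origin (TCP) lies at the very end of the fingers, on their centre line; the grasp point (between the pads) lies 19 mm behind it (grasp_offset is the distance from the TCP to the grasp point, in m); z points along the fingers, y is the line along which they close (so a half turn about z gives the same grasp; the last joint's range is limited). The gripper opens to 92 mm and grips with 3 to 60 N. Pads are 19 mm wide; open, the fingers measure 130 mm over their backs; the gripper's body (75 mm by 190 mm) begins 47 mm behind the grasp point.
Start: joints at [1.209, 0.434, 0.025, 1.573, -0.012, 1.134, -0.075], TCP at [0.16, -0.604, 0.227] pointing down, gripper open.
Joint ranges: [-2.62, 2.62], [-0.44, 2.09], [-1.27, 1.32], [0.08, 2.57], [-1.32, 4.46], [0.12, 2], [-2.74, 2.74]. Speed limits (rad/s): [2.22, 2.22, 3.01, 3.01, 3.14, 3.14, 3.14].

INTERFACE

Orientations are given as a rotation vector (axis times angle).
In Python, from cell import observe, get_image, camera_params, sign_off, silhouettes, grasp_offset gives the robot as it stands. The module is installed in compiled form; this text tells all that it offers.
- The arm moves only by the tool jog_arm, never from a script. Its argument "motion" is a list that holds one entry, the list of rows, each a list of 7 numbers: the shift along the tool's x, y, z in m, then the turn, a rotation vector about the tool's x, y, z in rad, then the closure, from -1 (fully open) to 1 (shut), so that 0 is half open. In form: [[[dx, dy, dz, wx, wy, wz, hand], ...]]. A call has 1 to 10 rows; each row is the pose to reach, as a shift and turn from the pose commanded when the call began, along the tool's axes at that moment; what a row does not reach only later rows make up. A row lasts 1/12 s, in which the tool goes at most 41.7 mm and 7.16 degrees, less where a joint would pass 70% of its speed; a pose out of reach is approached as far as the arm can. A call with a gripper value outside its range is refused whole. The fingers move at their own pace and stop on an object; "force" is the grip in N (left out, the last holds). Time passes only in rows, so rows that repeat a pose let the fingers close. It gives the time, the measured TCP pose, the force, the opening and the grip force at its end, in the units of the state.
- observe(): the state, without advancing time (a new reading comes with each control period).
- get_image(name): name is "scene" or "top" or "wrist"; returns the picture (480x640x3 uint8, red, green, blue); there is no depth.
- camera_params(name): a dict with "vertical_fov" (degrees; the focal length in pixels is half the picture's height over the tangent of half this angle, whatever the lens; pixels are square), "cx", "cy" (the principal point, pixels), "T" (4x4, takes a point from camera to world coordinates). Camera axes: x right, y down, z forward; pixel columns grow to the right and rows downward; lengths in m; the calibration is good to about 2 mm. A picture is of the moment at which its call begins: read the wrist's pose just before it. camera_params takes no time and is no camera call; for the wrist camera it gives the pose at the moment of the call.
- sign_off(): hands the job in; it is judged then, once.
Trained networks look in the newest picture that a camera, given by its name, has taken for a name from the list of things; names that differ only in an ending like _2 or _b are one class to them, and where a whole thing is asked for, a point or a joint stands for the part that bears it (a point fixed in the world has none). Each returns a list of dicts, best first, with "p" (0 to 1); they miss things now and then, are a little off and sometimes report something else, mostly with a low value. They report only what shows in the picture. A call takes as long as a camera call.
- silhouettes(query, camera): "mask" (480x640 bool, what is visible of it) and "pixel" ([column, row] in pixels, amid what is visible of it).
The state is a dict: "clock": time; "joints": joint angles; "dq": joint speeds; "joint_efforts": joint torques, N m; "position": TCP position; "ee_rot": TCP orientation; "force": force on the tool from outside, world axes, zero at the start; "ft_torque": the same for the moment, N m; "width": opening from 0.0 (shut) to 1.0 (fully open); "gripper_force": force on a finger pad.
Only numpy, scipy, OpenCV 4.12 (cv2) and the standard library are available. Lean on these libraries where they do the work, as an engineer would, in place of code of your own. Each camera call takes 0.05 s, during which the arm holds its last target. There are 200 camera calls.

## Working session

There is one attempt and no reset: what is moved stays moved. The work goes in short steps, Python scripts to look and compute and a tool call to move; the robot and the scene stay as the last step left them, time stands still between calls to the robot, and variables do not carry over. Pictures are saved under pics/ and viewed, at most 10 in all, crops included, and the job is handed in when it is done.

Besides the shell and the picture viewer there is one more tool, called after "Emit:" as name(argument=value, ...), one argument or row to a line, values as JSON. jog_arm: Moves the arm, as the interface text tells. Its arguments: {"type":"object","properties":{"motion":{"type":"array"},"force":{"type":"number"}},"required":["motion"]}

```bash
mkdir -p pics
python3 - <<'E'
from cell import *
import cv2,numpy as np
s=observe();print({k:np.round(v,3) for k,v in s.items()},grasp_offset)
ims=[]
for c in("scene","top","wrist"):
    im=get_image(c);cv2.imwrite(f"pics/{c}.png",im[:,:,::-1])
    p=camera_params(c);print(c,p["vertical_fov"],p["cx"],p["cy"],np.round(p["T"],4).tolist())
    for q in("pin_head","lamp_pin_head","driver_handle","stand","reader","microplate"):
        r=silhouettes(q,c)
        print(q,[(round(d["p"],2),np.round(d["pixel"]).tolist(),int(d["mask"].sum())) for d in r[:3]])
E
```

```text
{'clock': np.float64(0.0), 'joints': array([ 1.209,  0.435,  0.025,  1.574, -0.012,  1.134, -0.075]), 'dq': array([ 0.002,  0.   ,  0.   , -0.001, -0.002, -0.001, -0.001]), 'joint_efforts': array([ 0.0000e+00, -6.6785e+01,  9.8500e-01, -3.1445e+01, -6.0000e-02,
        4.3000e-02,  0.0000e+00]), 'position': array([ 0.16 , -0.604,  0.226]), 'ee_rot': array([-3.114e+00, -4.050e-01,  1.000e-03]), 'force': array([-0.271, -0.086, -0.371]), 'ft_torque': array([ 0.041, -0.012, -0.021]), 'gripper_force': np.float64(0.0), 'width': np.float64(1.001)} 0.0188
scene 48.66007215539932 320.17713780350755 238.0921867599825 [[0.7813, 0.5065, -0.3648, 0.8188], [0.6241, -0.623, 0.4715, -0.4025], [0.0115, -0.5961, -0.8028, 0.7375], [0.0, 0.0, 0.0, 1.0]]
pin_head [(0.66, [261.0, 381.0], 477)]
lamp_pin_head [(0.89, [189.0, 334.0], 308)]
driver_handle [(0.9, [220.0, 355.0], 354)]
stand [(0.56, [230.0, 374.0], 6273)]
reader [(0.6, [368.0, 222.0], 29470)]
microplate [(0.61, [397.0, 157.0], 3271)]
top 54.00657459113058 322.4682279323974 244.4865318879387 [[0.0225, -0.9856, 0.1676, 0.4193], [-0.9997, -0.0227, 0.0009, -0.0315], [0.0029, -0.1676, -0.9859, 0.8106], [0.0, 0.0, 0.0, 1.0]]
pin_head [(0.77, [456.0, 215.0], 307)]
lamp_pin_head [(0.65, [461.0, 292.0], 223)]
driver_handle [(0.59, [460.0, 254.0], 178)]
stand [(0.87, [448.0, 262.0], 4419)]
reader [(0.65, [260.0, 234.0], 30139)]
microplate [(0.73, [188.0, 242.0], 5128)]
wrist 69.03779123283735 320.8268778016894 241.5116370892989 [[0.2566, -0.9289, -0.267, 0.2317], [-0.9665, -0.2468, -0.0703, -0.5863], [-0.0006, 0.2762, -0.9611, 0.3856], [0.0, 0.0, 0.0, 1.0]]
pin_head []
lamp_pin_head []
driver_handle []
stand []
reader []
microplate []
```

View pics/top.png

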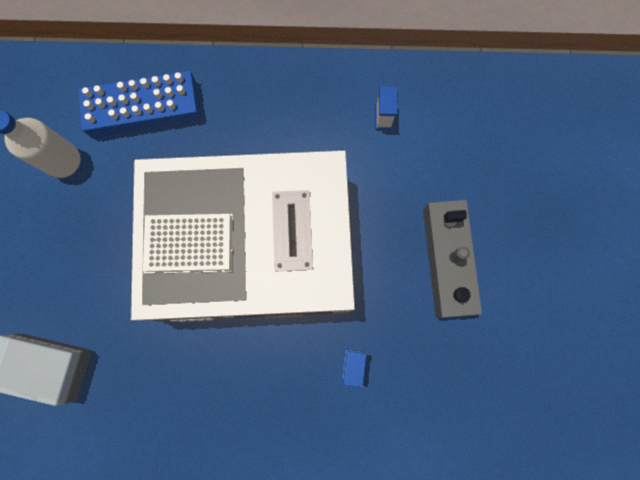

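View pics/scene.png

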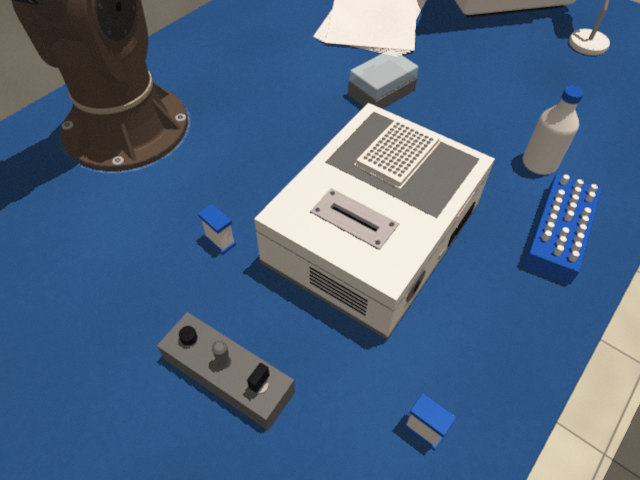

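```bash
cat > h.py <<'E'
import numpy as np,cv2
from cell import *
from scipy.spatial.transform import Rotation as R
def ray(c,px,P=None):
    P=P or camera_params(c);f=240/np.tan(np.radians(P["vertical_fov"]/2));T=np.array(P["T"])
    d=T[:3,:3]@np.array([(px[0]-P["cx"])/f,(px[1]-P["cy"])/f,1]);return T[:3,3],d
def onz(c,px,z,P=None):
    o,d=ray(c,px,P);return o+d*(z-o[2])/d[2]
def tri(a,b):
    A=[];y=[]
    for o,d in(a,b):
        d=d/np.linalg.norm(d);M=np.eye(3)-np.outer(d,d);A.append(M);y.append(M@o)
    return np.linalg.lstsq(np.vstack(A),np.hstack(y),rcond=None)[0]
def totool(v,s=None):
    s=s or observe();return R.from_rotvec(s["ee_rot"]).inv().apply(v)
def darkslot(c,im,u0,u1,v0,v1,th=70):
    m=np.zeros((480,640),np.uint8);m[v0:v1,u0:u1]=(im[v0:v1,u0:u1].max(2)<th)*255
    n,l,st,ce=cv2.connectedComponentsWithStats(m);i=1+np.argmax(st[1:,4])
    return cv2.minAreaRect(np.argwhere(l==i)[:,::-1].astype(np.float32)),st[i]
E
python3 - <<'E'
from h import *
px={"pin":((456,215),(261,381)),"lamp":((461,292),(189,334)),"drv":((460,254),(220,355))}
for k,(a,b) in px.items(): print(k,np.round(tri(ray("top",a),ray("scene",b)),4), np.round(onz("top",a,.076),3),np.round(onz("scene",b,.076),3))
for c,b in(("top",(280,305,198,262)),("scene",(325,385,198,235))):
    im=cv2.imread(f"pics/{c}.png");r,st=darkslot(c,im,*b);bp=cv2.boxPoints(r)
    w=np.array([onz(c,p,.13) for p in bp]);print(c,r,st);print(np.round(w,4).tolist(),np.round(w.mean(0),4))
s=observe();print(R.from_rotvec(s["ee_rot"]).as_matrix().round(3))
E
```

```text
pin [ 0.5995 -0.2427  0.0723] [ 0.597 -0.243  0.076] [ 0.602 -0.242  0.076]
lamp [ 0.475  -0.2516  0.0642] [ 0.474 -0.248  0.076] [ 0.481 -0.254  0.076]
drv [ 0.5344 -0.2489  0.0732] [ 0.534 -0.248  0.076] [ 0.536 -0.25   0.076]
top ((289.5, 213.0), (8.0, 1.0), 90.0) [289 209   2   9  11]
[[0.5873, 0.02, 0.13], [0.5873, 0.0185, 0.13], [0.5751, 0.0181, 0.13], [0.5751, 0.0195, 0.13]] [0.5812 0.019  0.13  ]
scene ((354.3892822265625, 218.20762634277344), (48.29412078857422, 2.470588445663452), 28.072484970092773) [333 206  44  25 122]
[[0.5221, 0.0096, 0.13], [0.5208, 0.014, 0.13], [0.5949, 0.0191, 0.13], [0.5959, 0.0147, 0.13]] [0.5584 0.0144 0.13  ]
[[ 0.967  0.256  0.   ]
 [ 0.256 -0.967 -0.   ]
 [ 0.     0.    -1.   ]]
```

Emit:
jog_arm(
  motion=[
    [[0.518, -0.2365, 0.03, 0, 0, -1.35, 0], [0.518, -0.2365, 0.03, 0, 0, -1.35, 0], [0.518, -0.2365, 0.03, 0, 0, -1.35, 0], [0.518, -0.2365, 0.03, 0, 0, -1.35, 0], [0.518, -0.2365, 0.03, 0, 0, -1.35, 0], [0.518, -0.2365, 0.03, 0, 0, -1.35, 0], [0.518, -0.2365, 0.03, 0, 0, -1.35, 0], [0.518, -0.2365, 0.03, 0, 0, -1.35, 0], [0.518, -0.2365, 0.03, 0, 0, -1.35, 0], [0.518, -0.2365, 0.03, 0, 0, -1.35, 0]],
  ],
)

```text
clock: 1.88
position: [0.4829, -0.3389, 0.205]
ee_rot: [2.283, 2.158, 0.0]
force: [0.5, -1.0, 0.3]
width: 0.497
gripper_force: 0.0
```

Run:
```python
from h import *
s=observe();M=R.from_rotvec(s["ee_rot"]).as_matrix();print(s["clock"],s["position"].round(4),M.round(3).tolist(),s["joints"].round(2))
v=np.array([.5995,-.2427,.18])-s["position"];print(totool(v).round(4), np.degrees(np.arctan2(M[1,1],M[0,1])))
```

```text
1.8833 [ 0.4829 -0.3389  0.205 ] [[0.056, 0.998, 0.0], [0.998, -0.056, -0.0], [-0.0, 0.0, -1.0]] [ 0.78  0.43 -0.36  1.67  0.17  1.08  0.31]
[0.1026 0.1109 0.025 ] -3.2235293624509787
```

Emit:
jog_arm(
  motion=[
    [[0.1026, 0.111, 0.025, 0, 0, -0.12, 0], [0.1026, 0.111, 0.025, 0, 0, -0.12, 0], [0.1026, 0.111, 0.025, 0, 0, -0.12, 0], [0.1026, 0.111, 0.025, 0, 0, -0.12, 0], [0.1026, 0.111, 0.025, 0, 0, -0.12, 0], [0.1026, 0.111, 0.025, 0, 0, -0.12, 0]],
  ],
)

```text
clock: 2.38
position: [0.5998, -0.2426, 0.1792]
ee_rot: [-2.151, -2.288, -0.001]
force: [-0.5, -0.1, -0.1]
width: 0.499
gripper_force: 0.0
```

Run:
```python
from h import *
s=observe();M=R.from_rotvec(s["ee_rot"]).as_matrix();print(s["clock"],s["position"].round(4), np.degrees(np.arctan2(M[1,1],M[0,1])))
P=camera_params("wrist");im=get_image("wrist");cv2.imwrite("pics/w1.png",im[:,:,::-1])
for q in("pin_head","stand"):
  for d in silhouettes(q,"wrist"):
    m=d["mask"];r=cv2.minAreaRect(np.argwhere(m)[:,::-1].astype(np.float32));print(q,d["p"],d["pixel"],r,np.round(onz("wrist",d["pixel"],.08,P),4))
print(np.round(P["T"],3))
```

```text
2.3833 [ 0.5998 -0.2426  0.1792] 3.5309488758622787
pin_head 0.59 [318.2, 240.1] ((316.0, 241.0), (44.0, 24.0), 90.0) [ 0.5975 -0.2421  0.08  ]
pin_head 0.29 [278.0, 10.0] ((283.0, 9.0), (18.0, 326.0), 90.0) [ 0.5622 -0.0895  0.08  ]
stand 0.6 [248.6, 222.5] ((242.23309326171875, 229.58641052246094), (79.8811264038086, 224.66795349121094), 87.90984344482422) [ 0.5441 -0.2316  0.08  ]
[[ 0.998  0.06   0.016  0.595]
 [ 0.062 -0.96  -0.274 -0.17 ]
 [-0.001  0.274 -0.962  0.338]
 [ 0.     0.     0.     1.   ]]
```

View pics/w1.png

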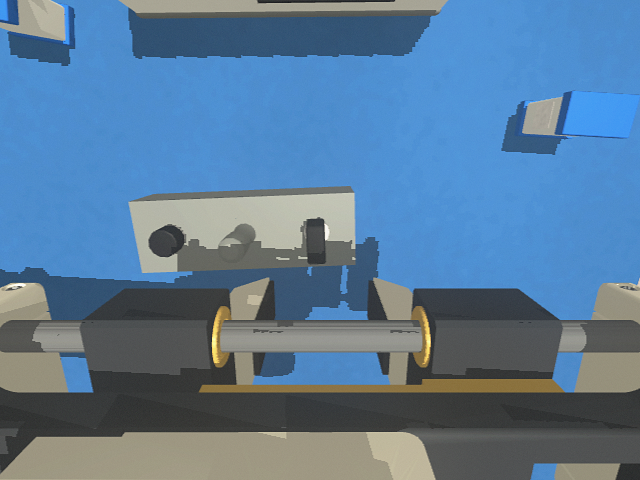

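Emit:
jog_arm(
  motion=[
    [[0, -0.002, 0.04, 0, 0, 0, 0], [0, -0.002, 0.08, 0, 0, 0, 0], [0, -0.002, 0.11, 0, 0, 0, 0], [0, -0.002, 0.12, 0, 0, 0, 0], [0, -0.002, 0.12, 0, 0, 0, 0], [0, -0.002, 0.12, 0, 0, 0, 1], [0, -0.002, 0.12, 0, 0, 0, 1], [0, -0.002, 0.12, 0, 0, 0, 1], [0, -0.002, 0.12, 0, 0, 0, 1], [0, -0.002, 0.12, 0, 0, 0, 1]],
  ],
  force=25,
)

```text
clock: 3.37
position: [0.5975, -0.2452, 0.0611]
ee_rot: [2.155, 2.283, 0.001]
force: [-0.5, 0.3, -0.4]
width: 0.19
gripper_force: 0.1
```

Emit:
jog_arm(
  motion=[
    [[0, 0, 0, 0, 0, 0, 1], [0, 0, 0, 0, 0, 0, 1], [0, 0, 0, 0, 0, 0, 1], [0, 0, 0, 0, 0, 0, 1]],
  ],
)

```text
clock: 3.7
position: [0.5972, -0.2451, 0.0608]
ee_rot: [2.155, 2.284, 0.0]
force: [-1.4, -0.1, 6.2]
width: 0.15
gripper_force: 25.0
```

Emit:
jog_arm(
  motion=[
    [[0, 0, -0.03, 0, 0, 0, 1], [0, 0, -0.07, 0, 0, 0, 1], [0, 0, -0.11, 0, 0, 0, 1], [0, 0, -0.145, 0, 0, 0, 1], [0.03, -0.004, -0.145, 0, 0, 0, 1], [0.07, -0.01, -0.145, 0, 0, 0, 1], [0.11, -0.015, -0.145, 0, 0, 0, 1], [0.15, -0.02, -0.145, 0, 0, 0, 1], [0.19, -0.025, -0.145, 0, 0, 0, 1], [0.207, -0.027, -0.145, 0, 0, 0, 1]],
  ],
)

```text
clock: 4.53
position: [0.5565, -0.0332, 0.2054]
ee_rot: [-2.148, -2.29, -0.003]
force: [-0.5, 0.2, -0.6]
width: 0.152
gripper_force: 25.0
```

Emit:
jog_arm(
  motion=[
    [[0, 0, 0, 0, 0, 0, 1], [0, 0, 0, 0, 0, 0, 1], [0, 0, 0, 0, 0, 0, 1]],
  ],
)

```text
clock: 4.78
position: [0.558, -0.041, 0.2048]
ee_rot: [2.157, 2.283, -0.001]
force: [0.3, -0.8, -1.0]
width: 0.151
gripper_force: 25.0
```

Run:
```python
from h import *
s=observe();M=R.from_rotvec(s["ee_rot"]).as_matrix();print(s["clock"],s["position"].round(4), s["force"],s["width"],np.degrees(np.arctan2(M[1,1],M[0,1])))
P=camera_params("wrist");im=get_image("wrist");cv2.imwrite("pics/w2.png",im[:,:,::-1]);np.save("P2.npy",P,allow_pickle=True)
```

```text
4.7833 [ 0.558  -0.041   0.2048] [ 0.27582135 -0.76674452 -1.00338702] 0.150861734990749 3.26593349442437
```

View pics/w2.png

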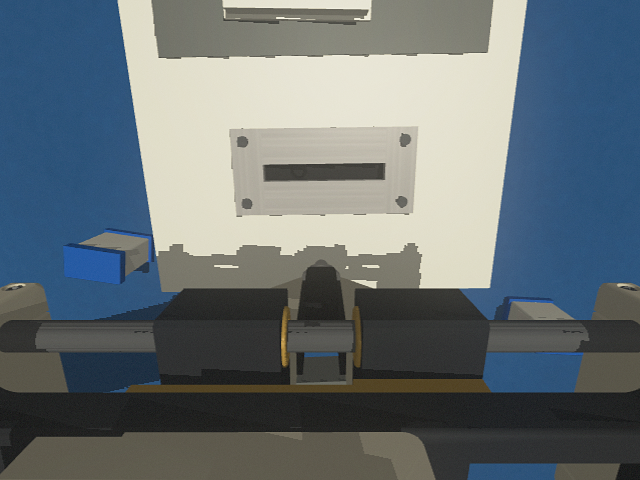

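Run:
```python
from h import *
im=cv2.imread("pics/w2.png");P=np.load("P2.npy",allow_pickle=True).item()
c=im[155:190,255:395].astype(float);c=np.clip(c*2.0,0,255).astype(np.uint8)
cv2.imwrite("pics/c2.png",cv2.resize(c,None,fx=5,fy=5,interpolation=cv2.INTER_NEAREST))
r,st=darkslot("wrist",im,255,395,155,190,100);bp=cv2.boxPoints(r)
w=np.array([onz("wrist",p,.13,P) for p in bp]);print(r,st);print(np.round(w,4).tolist(),np.round(w.mean(0),4))
hs=[onz("wrist",p,.13,P) for p in((240,140),(404,139),(246,203),(401,201))];print(np.round(hs,4).tolist(),np.mean(hs,0).round(4))
```

```text
((324.044189453125, 171.76968383789062), (16.51200294494629, 120.13768005371094), 89.22578430175781) [ 264  163  121   18 1938]
[[0.5171, 0.0156, 0.13], [0.5955, 0.0212, 0.13], [0.5968, 0.0106, 0.13], [0.5174, 0.0049, 0.13]] [0.5567 0.0131 0.13  ]
[[0.5016, 0.03, 0.13], [0.6067, 0.0367, 0.13], [0.5054, -0.0106, 0.13], [0.6096, -0.0032, 0.13]] [0.5558 0.0132 0.13  ]
```

View pics/c2.png

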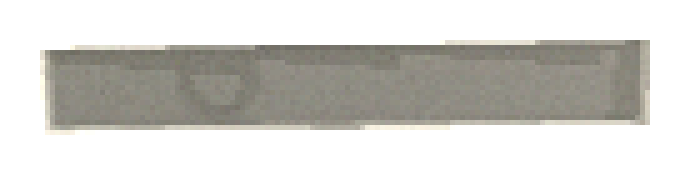

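Run:
```python
from h import *
im=cv2.imread("pics/w2.png");P=np.load("P2.npy",allow_pickle=True).item()
c=np.clip(im[245:305,280:360].astype(float)*1.8,0,255).astype(np.uint8)
cv2.imwrite("pics/c3.png",cv2.resize(c,None,fx=8,fy=8,interpolation=cv2.INTER_NEAREST))
print("hole",onz("wrist",(298,172),.114,P).round(4))
for v in(260,262,264,266,268):print(v,onz("wrist",(321,v),.162,P).round(4))
P1=dict(vertical_fov=69.03779,cx=320.83,cy=241.51,T=np.array([[.998,.06,.016,.595],[.062,-.96,-.274,-.17],[-.001,.274,-.962,.338],[0,0,0,1]]))
print(onz("",(316,263),.09,P1),onz("",(316,219),.062,P1),onz("",(316,219),.09,P1))
```

```text
hole [0.5386 0.0106 0.114 ]
260 [ 0.5576 -0.0372  0.162 ]
262 [ 0.5577 -0.0385  0.162 ]
264 [ 0.5578 -0.0398  0.162 ]
266 [ 0.5579 -0.0411  0.162 ]
268 [ 0.5579 -0.0424  0.162 ]
[ 0.5965433  -0.25763688  0.09      ] [ 0.59452556 -0.22998926  0.062     ] [ 0.59457369 -0.22390339  0.09      ]
```

View pics/c3.png

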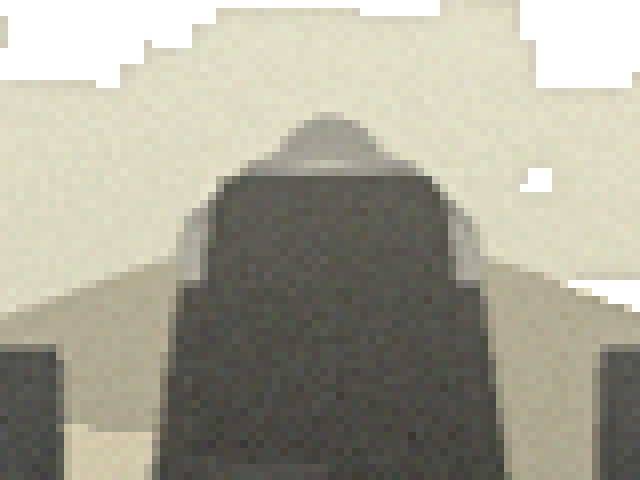

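Emit:
jog_arm(
  motion=[
    [[0.03, -0.009, 0, 0, 0, 0, 1], [0.053, -0.0164, 0, 0, 0, 0, 1], [0.053, -0.0164, 0.012, 0, 0, 0, 1], [0.053, -0.0164, 0.02, 0, 0, 0, 1], [0.053, -0.0164, 0.025, 0, 0, 0, 1], [0.053, -0.0164, 0.027, 0, 0, 0, 1], [0.053, -0.0164, 0.027, 0, 0, 0, 1], [0.053, -0.0164, 0.027, 0, 0, 0, 1]],
  ],
)

```text
clock: 5.5
position: [0.5387, 0.0112, 0.1777]
ee_rot: [-2.158, -2.283, 0.0]
force: [0.0, 1.7, -1.7]
width: 0.153
gripper_force: 25.0
```

Run:
```python
from h import *
s=observe();print(s["clock"],s["position"].round(4), s["force"],s["width"])
P=camera_params("wrist");im=get_image("wrist");cv2.imwrite("pics/w3.png",im[:,:,::-1]);np.save("P3.npy",P,allow_pickle=True)
a=np.clip(im[200:300,260:420,::-1].astype(float)*1.5,0,255)
a=cv2.resize(a.astype(np.uint8),None,fx=5,fy=5,interpolation=cv2.INTER_NEAREST)
cv2.imwrite("pics/c4.png",a)
i2=get_image("scene");cv2.imwrite("pics/s3.png",cv2.resize(i2[160:260,290:410,::-1],None,fx=5,fy=5))
for v in(240,250,260,270):print(v,onz("wrist",(321,v),.13,P).round(4),onz("wrist",(321,v),.135,P).round(4))
```

```text
5.5 [0.5387 0.0112 0.1777] [ 0.01792573  1.72527375 -1.6599483 ] 0.15318562177203393
240 [0.5377 0.0262 0.13  ] [0.5377 0.0276 0.135 ]
250 [0.5381 0.0197 0.13  ] [0.538  0.0213 0.135 ]
260 [0.5385 0.0132 0.13  ] [0.5384 0.0149 0.135 ]
270 [0.5389 0.0066 0.13  ] [0.5388 0.0084 0.135 ]
```

View pics/c4.png

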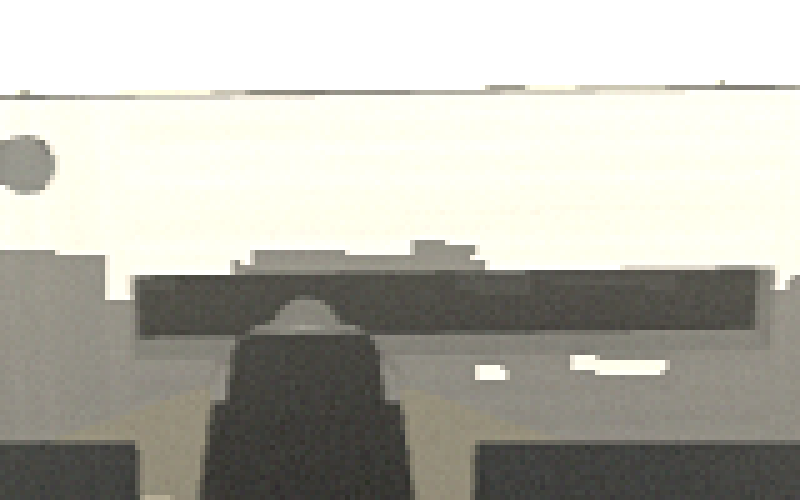

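View pics/s3.png

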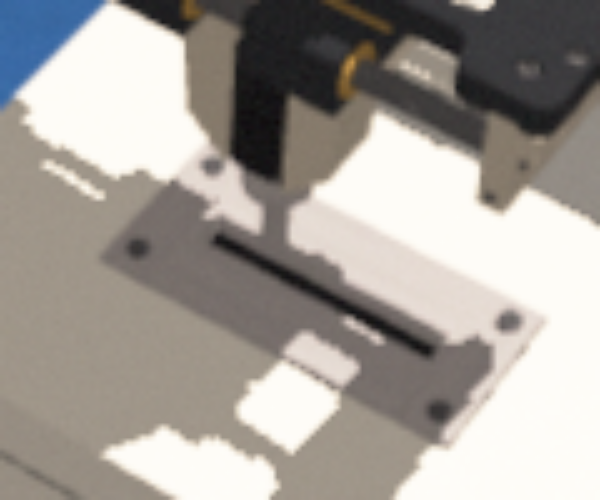

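Emit:
jog_arm(
  motion=[
    [[-0.0007, 0, 0.002, 0, 0, 0, 1], [-0.0007, 0, 0.004, 0, 0, 0, 1], [-0.0007, 0, 0.005, 0, 0, 0, 1], [-0.0007, 0, 0.006, 0, 0, 0, 1], [-0.0007, 0, 0.007, 0, 0, 0, 1], [-0.0007, 0, 0.008, 0, 0, 0, 1]],
  ],
)

```text
clock: 6.1
position: [0.5384, 0.0115, 0.1697]
ee_rot: [2.156, 2.285, -0.0]
force: [0.4, -0.2, -0.8]
width: 0.153
gripper_force: 25.0
```

Emit:
jog_arm(
  motion=[
    [[0, 0, 0.001, 0, 0, 0, 1], [0, 0, 0.002, 0, 0, 0, 1], [0, 0, 0.003, 0, 0, 0, 1], [0, 0, 0.004, 0, 0, 0, 1], [0, 0, 0.005, 0, 0, 0, 1], [0, 0, 0.006, 0, 0, 0, 1], [0, 0, 0.007, 0, 0, 0, 1], [0, 0, 0.008, 0, 0, 0, 1], [0, 0, 0.009, 0, 0, 0, 1]],
  ],
)

```text
clock: 6.85
position: [0.5385, 0.0114, 0.1607]
ee_rot: [2.156, 2.285, -0.0]
force: [0.1, 0.8, -1.2]
width: 0.148
gripper_force: 25.0
```

Emit:
jog_arm(
  motion=[
    [[0, 0, 0.001, 0, 0, 0, 1], [0, 0, 0.002, 0, 0, 0, 1], [0, 0, 0.003, 0, 0, 0, 1], [0, 0, 0.0035, 0, 0, 0, 1], [0, 0, 0.004, 0, 0, 0, 1], [0, 0, 0.0045, 0, 0, 0, 1], [0, 0, 0.0045, 0, 0, 0, 1]],
  ],
)

```text
clock: 7.43
position: [0.5384, 0.0114, 0.1562]
ee_rot: [-2.156, -2.285, 0.0]
force: [-0.4, 0.3, 0.2]
width: 0.152
gripper_force: 25.0
```

Emit:
jog_arm(
  motion=[
    [[0, 0, 0.0005, 0, 0, 0, 1], [0, 0, 0.001, 0, 0, 0, 1], [0, 0, 0.0015, 0, 0, 0, 1], [0, 0, 0.002, 0, 0, 0, 1], [0, 0, 0.002, 0, 0, 0, 1]],
  ],
)

```text
clock: 7.85
position: [0.5384, 0.0114, 0.1542]
ee_rot: [-2.156, -2.285, 0.0]
force: [-0.6, 0.9, -1.0]
width: 0.153
gripper_force: 25.0
```

Emit:
jog_arm(
  motion=[
    [[0, 0, 0.0005, 0, 0, 0, 1], [0, 0, 0.001, 0, 0, 0, 1], [0, 0, 0.0015, 0, 0, 0, 1], [0, 0, 0.002, 0, 0, 0, 1], [0, 0, 0.0025, 0, 0, 0, 1], [0, 0, 0.003, 0, 0, 0, 1], [0, 0, 0.003, 0, 0, 0, 1]],
  ],
)

```text
clock: 8.43
position: [0.5385, 0.0112, 0.1512]
ee_rot: [2.156, 2.284, -0.0]
force: [1.5, -1.6, -0.6]
width: 0.151
gripper_force: 25.0
```

Emit:
jog_arm(
  motion=[
    [[0, 0, 0.001, 0, 0, 0, 1], [0, 0, 0.002, 0, 0, 0, 1], [0, 0, 0.003, 0, 0, 0, 1], [0, 0, 0.004, 0, 0, 0, 1], [0, 0, 0.0045, 0, 0, 0, 1], [0, 0, 0.005, 0, 0, 0, 1], [0, 0, 0.005, 0, 0, 0, 1]],
  ],
)

```text
clock: 9.02
position: [0.5385, 0.0113, 0.1462]
ee_rot: [2.156, 2.285, -0.0]
force: [1.2, -2.3, -0.7]
width: 0.15
gripper_force: 25.0
```

Emit:
jog_arm(
  motion=[
    [[0, 0, 0.0003, 0, 0, 0, 1], [0, 0, 0.0006, 0, 0, 0, 1], [0, 0, 0.0009, 0, 0, 0, 1], [0, 0, 0.0009, 0, 0, 0, 1]],
  ],
)

```text
clock: 9.35
position: [0.5385, 0.0113, 0.1454]
ee_rot: [2.156, 2.285, -0.0]
force: [2.1, -3.0, -0.7]
width: 0.152
gripper_force: 25.0
```

Emit:
jog_arm(
  motion=[
    [[0, 0, 0.0003, 0, 0, 0, 1], [0, 0, 0.0006, 0, 0, 0, 1], [0, 0, 0.0006, 0, 0, 0, 1]],
  ],
)

```text
clock: 9.6
position: [0.5386, 0.0113, 0.1449]
ee_rot: [2.156, 2.284, 0.0]
force: [2.2, -3.7, 1.7]
width: 0.149
gripper_force: 25.0
```

Emit:
jog_arm(
  motion=[
    [[0, 0, 0.0002, 0, 0, 0, 1], [0, 0, 0.0004, 0, 0, 0, 1], [0, 0, 0.0004, 0, 0, 0, 1]],
  ],
)

```text
clock: 9.85
position: [0.5386, 0.0113, 0.1448]
ee_rot: [2.156, 2.284, -0.0]
force: [0.0, -3.8, 6.6]
width: 0.15
gripper_force: 25.0
```

Emit:
jog_arm(
  motion=[
    [[0, 0, 0, 0, 0, 0, 0.2], [0, 0, 0, 0, 0, 0, 0.2], [0, 0, 0, 0, 0, 0, 0.2], [0, 0, 0, 0, 0, 0, 0.2], [0, 0, -0.02, 0, 0, 0, 0.2], [0, 0, -0.05, 0, 0, 0, 0.2], [0, 0, -0.09, 0, 0, 0, 0.2], [-0.03, 0, -0.1, 0, 0, 0, 0.2], [-0.05, 0, -0.1, 0, 0, 0, 0.2], [-0.05, 0, -0.1, 0, 0, 0, 0.2]],
  ],
)

```text
clock: 10.68
position: [0.5419, -0.0433, 0.2451]
ee_rot: [2.16, 2.277, -0.001]
force: [0.4, -0.6, -0.6]
width: 0.4
gripper_force: 0.0
```

Run:
```python
from h import *
s=observe();print(s["clock"],s["position"].round(4), s["force"],s["width"])
im=get_image("wrist");i2=get_image("scene")
cv2.imwrite("pics/f.png",np.hstack([cv2.resize(im[60:300,160:480,::-1],(400,300)),cv2.resize(i2[130:265,270:450,::-1],(400,300))]))
```

```text
10.6833 [ 0.5419 -0.0433  0.2451] [ 0.4477177  -0.64345703 -0.60660696] 0.39988342357723317
```

View pics/f.png

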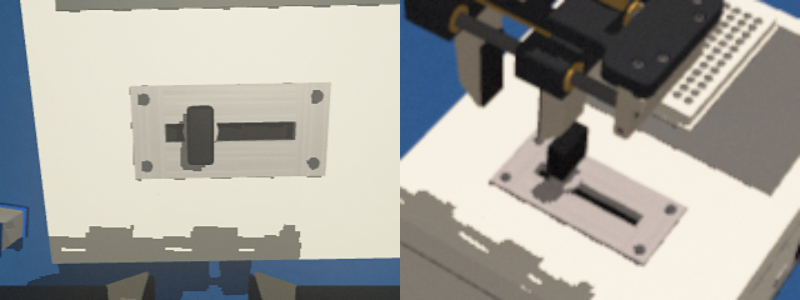

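The left half of the picture shows the pin upright in the slot at about (200,135), and the right half shows its flange flat on the top plate at about (550,188). The gripper is clear of it.

```bash
python3 -c "from cell import *;print(sign_off())"
```

```text
the job is handed in; nothing more can be done
None
```

The lock pin is fully home in the carriage's lock hole, upright with its flange on the top plate and released; the job was handed in at about 11 s, and sign-off returned no verdict. The hole showed in the wrist camera, so the tip went straight in with no feeling along the plate, and the wrist force stayed under about 8 N in every reading.

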